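# Lean the orange phone on the desk stand

### The arm

A 7-joint arm with a two-finger parallel gripper is mounted at the origin on the work surface. World frame = base frame: x ahead of the robot, y to its left, z up, the work surface at z = 0. Lengths are in m, angles in rad, forces in N, time in s.
With the tool pointing down it reaches from about 0.4 to 0.85 m from the base axis. Payload 10.4 kg.
Tool frame: the origin (TCP) lies midway between the tips of the shut fingers; the grasp point (between the pads) lies 19 mm behind it (manip.hold_point_z is the distance from the TCP to the grasp point, in m); z points along the fingers, y is the line along which they close (so a half turn about z gives the same grasp; the last joint's range is limited). The gripper opens to 85 mm and grips with 20 to 120 N. Pads are 22 mm wide; open, the fingers measure 114 mm over their backs; the gripper's body (76 mm by 85 mm) begins 54 mm behind the grasp point. The pads swing forward as they close: fully open they stand 13 mm farther back than shut.
Start: joints at [-1.138, 0.332, -0.065, 1.46, 0.022, 1.35, -0.088], TCP at [0.275, 0.561, 0.231] pointing down, gripper open.
Joint ranges: [-2.6, 2.6], [-0.5, 2.12], [-1.47, 1.34], [0.16, 2.42], [-1.27, 4.41], [0.06, 2.06], [-2.6, 2.6]. Speed limits (rad/s): [2.22, 2.22, 2.79, 2.79, 3.14, 3.14, 3.14].

### API

Orientations are given as a unit quaternion [x, y, z, w].
In Python, from workcell import manip, eyes, job gives the robot as it stands.
- The arm moves only by the shell command python3 -m crank 'ROWS' [FORCE]. ROWS is JSON, a list that holds one entry, the list of rows, each a list of 7 numbers: the finger opening in cm, from 0 to 8.54, then the shift along the world's x, y, z in cm, then the turn, a rotation vector about the world's x, y, z in degrees. In form: [[[hand, x, y, z, ax, ay, az], ...]]. A call has 1 to 20 rows; each row shifts and turns the commanded pose from where the row before left it; what a row does not reach is not made up. A row lasts 1/8 s, in which the tool goes at most 62.5 mm and 10.7 degrees, less where a joint would pass 70% of its speed; a pose out of reach is approached as far as the arm can. A call with a gripper value outside its range is refused whole. The fingers move at their own pace and stop on an object; FORCE is the grip in N (left out, the last holds). Time passes only in rows, so rows that do not move let the fingers close. It gives the time, the measured TCP pose, the force, the opening and the grip force at its end, in the units of the state.
- manip.get_obs(): the state, without advancing time (a new reading comes with each control period).
- eyes.camera(name): name is "side" or "top"; returns (picture, depth): 420x560x3 uint8, red, green, blue; 420x560 float32, m along the optical axis (not along the pixel's ray), 0 where there is no reading.
- eyes.camera_params(name): a dict with "fx", "fy", "cx", "cy" (pixels), "dist" ([k1, k2, p1, p2, k3] as OpenCV has them; the pictures are not rectified), "world_from_camera" (4x4, takes a point from camera to world coordinates). Camera axes: x right, y down, z forward; pixel columns grow to the right and rows downward; lengths in m; the calibration is good to about 2 mm. A picture is of the moment at which its call begins. camera_params takes no time and is no camera call.
- job.hand_in(): hands the job in; it is judged then, once.
The state is a dict: "clock": time; "joint_pos": joint angles; "joint_velocities": joint speeds; "tau": joint torques, N m; "position": TCP position; "ee_rot": TCP orientation; "ft_force": force on the tool from outside, world axes, zero at the start; "torque": the same for the moment, N m; "grip_width": opening from 0.0 (shut) to 1.0 (fully open); "grasp_force": force on a finger pad.
Only numpy, scipy, OpenCV 4.12 (cv2) and the standard library are available. Lean on these libraries where they do the work, as an engineer would, in place of code of your own. Each camera call takes 0.05 s, during which the arm holds its last target. There are 200 camera calls.

### The job

Take the phone in the orange case out of its charging dock and lean it on the aluminium phone stand: foot on the tray behind the lip, back resting against the backrest, upright way up, screen outward, centred and square to the stand, then let go. Set it down without dropping or ramming it, and leave the phone in the blue case standing in its dock.

Things in the scene. Friction and masses are not known exactly. Their poses are not given: they have to be found in the camera images.
- orange_phone_center (a point): Middle of the phone in an orange case: slab 12 mm thick, 78 wide, 150 tall, 0.22 kg, standing upright at first, foot 8 mm above the desk, in a low dock's 15 mm slot (dock top at 34 mm; lifts straight out). x: out of the dark screen side (case covers back and edges), y: across its width, z: up along its height.
- blue_phone_center (a point): Middle of the phone in a blue case: slab 12 mm thick, 78 wide, 150 tall, 0.22 kg, standing upright at first, foot 8 mm above the desk, in a low dock's 15 mm slot (dock top at 34 mm; lifts straight out). x: out of the dark screen side (case covers back and edges), y: across its width, z: up along its height. A bystander: not to be disturbed.
- phone_stand: Fixed stand, open to its +x. Origin on the desk, mid-base (110 x 90 x 8 mm); z up. Aluminium backrest 70 wide, 90 high, leaning back 22 degrees (top to -x). Tray square to it, 24 mm deep, then a lip 10 mm high. Tray meets backrest at x 20, z 30 mm (middle y 0). A phone leaning well has its middle at x -3, y 0, z 102 mm, top tilted back 22 degrees to -x, screen facing +x and up.
Mind the look-alikes: they are no part of the job. Leave any pink or turquoise look-alike of the part that bears orange_phone_center alone. What is shaped like the phone_stand but green is not meant.

How it is judged:
By the outcome, as a careful person would: the job done as asked, in the order asked, and still so for the second after the job is handed in, with the robot touching nothing.
It also fails if it takes over 43 s, if anything falls off the work surface, if the arm or the gripper's body presses on something with over 40 N, if the wrist force passes 120 N, or if a joint passes its speed limit or range.

## Working session

There is one attempt and no reset: what is moved stays moved. The work goes in short steps, Python scripts to look and compute and a shell command to move; the robot and the scene stay as the last step left them, time stands still between calls to the robot, and variables do not carry over. Pictures are saved under pics/ and viewed, at most 10 in all, crops included, and the job is handed in when it is done.

```bash
mkdir -p pics; cat > h.py <<'E'
import numpy as np, cv2
from workcell import manip, eyes, job
def shot(n,tag):
    im,d=eyes.camera(n); np.savez(f'{tag}_{n}.npz',im=im,d=d)
    cv2.imwrite(f'pics/{tag}_{n}.png',im[:,:,::-1]); return im,d
def world(n,d,uv,z=None):
    p=eyes.camera_params(n);K=np.array([[p['fx'],0,p['cx']],[0,p['fy'],p['cy']],[0,0,1]])
    T=np.array(p['world_from_camera']);uv=np.atleast_2d(np.array(uv,float))
    r=cv2.undistortPoints(uv[:,None],K,np.array(p['dist'],float))[:,0]
    r=np.c_[r,np.ones(len(r))]
    if z is None: s=d[uv[:,1].astype(int),uv[:,0].astype(int)]
    else: s=(z-T[2,3])/(r@T[2,:3])
    return (r*np.reshape(s,(-1,1)))@T[:3,:3].T+T[:3,3]
E
python3 -c "
from h import *
for n in('side','top'):
    shot(n,'a');print(eyes.camera_params(n))
print(manip.get_obs(),manip.hold_point_z)"
```

```text
{'fx': 428.9483113140444, 'fy': 428.9483113140444, 'cx': 280.6642795478807, 'cy': 216.11658014139306, 'dist': array([-0.04020688,  0.        ,  0.        ,  0.        ,  0.        ]), 'world_from_camera': array([[ 0.99520855, -0.04933322,  0.08441666,  0.41052591],
       [-0.09764411, -0.54611953,  0.83199705, -0.89396041],
       [ 0.00505649, -0.83625337, -0.54831992,  0.66215437],
       [ 0.        ,  0.        ,  0.        ,  1.        ]])}
{'fx': 501.069336916935, 'fy': 501.069336916935, 'cx': 275.42335236254286, 'cy': 206.90533741687364, 'dist': array([-0.03051419,  0.        ,  0.        ,  0.        ,  0.        ]), 'world_from_camera': array([[ 0.02148438, -0.9948355 ,  0.09920051,  0.38784365],
       [-0.99939264, -0.0186473 ,  0.02943868, -0.0434715 ],
       [-0.02743682, -0.09977273, -0.9946319 ,  1.07887777],
       [ 0.        ,  0.        ,  0.        ,  1.        ]])}
{'clock': 0.1, 'joint_pos': array([-1.13762394,  0.33277351, -0.06474267,  1.46089377,  0.02161824,
        1.34989696, -0.08848657]), 'joint_velocities': array([-0.00085042, -0.00110548, -0.00091914, -0.00238531,  0.00124755,
        0.00040069, -0.00015563]), 'tau': array([ 5.83656092e-04, -6.26742840e+01,  4.84068948e-02, -3.92431319e+01,
        1.62834674e-02,  7.05163489e-03, -5.49827678e-05]), 'position': array([0.27492905, 0.56089231, 0.23060017]), 'ee_rot': array([ 2.25880958e-01,  9.74154704e-01, -6.27468928e-04, -1.12859871e-04]), 'ft_force': array([ 0.74956813, -0.44293481, -0.00232688]), 'torque': array([ 0.00309678, -0.00818949, -0.04208422]), 'grasp_force': 0.0, 'grip_width': 1.0027846382860244} 0.0187
```

View pics/a_top.png

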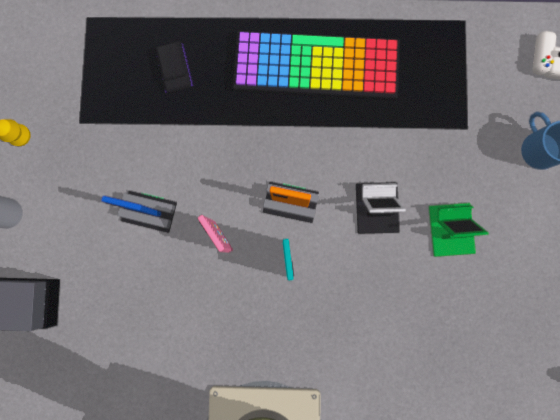

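View pics/a_side.png

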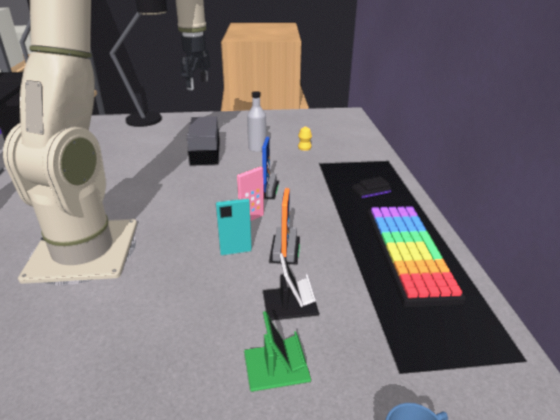

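The top view shows the phones: orange in its dock at (290,195), blue at (138,206), pink (215,233) and turquoise (288,260) look-alikes. The stands are aluminium on a black base at (380,207) and green at (458,228). In the side view, orange is at (286,225), the aluminium stand at (292,290) and the green one at (278,355). I choose orange (290,195) and stand (380,207), and check both in one close crop.

```bash
python3 - <<'E'
from h import *
t=np.load('a_top.npz');s=np.load('a_side.npz')
a=cv2.resize(t['im'][160:270,250:420],None,fx=4,fy=4,interpolation=cv2.INTER_CUBIC)[:, :,::-1]
b=cv2.resize(s['im'][180:330,230:330],None,fx=3.9,fy=3.9,interpolation=cv2.INTER_CUBIC)[:,:,::-1]
c=np.zeros((600,800,3),np.uint8);a=cv2.resize(a,(440,285));c[:285,:440]=a
b=b[:,:360];b=b[:585];c[:b.shape[0],440:440+b.shape[1]]=b
cv2.imwrite('pics/crop.png',c)
for n,f in(('top',t),('side',s)):
    hsv=cv2.cvtColor(f['im'],cv2.COLOR_RGB2HSV)
    m=cv2.inRange(hsv,(5,150,90),(16,255,255))
    if n=='top': m[:150]=0; m[:, :250]=0;m[:,330:]=0
    else: m[:180]=0;m[270:]=0;m[:,:270]=0;m[:,300:]=0
    v,u=np.nonzero(m);P=world(n,f['d'],np.c_[u,v])
    ok=f['d'][v,u]>0;P=P[ok];uv=np.c_[u,v][ok]
    print(n,len(P),P.min(0),P.max(0),np.median(P,0))
    if n=='top':
        Q=P[P[:,2]>.148];print('toppts',len(Q),cv2.minAreaRect((Q[:,:2]*1000).astype(np.float32)),Q.mean(0))
        U=uv[P[:,2]>.148]; W=world(n,None,U,.158);print(cv2.minAreaRect((W[:,:2]*1000).astype(np.float32)))
        print(np.histogram(P[:,2],10))
# stand region top: height map points
uu,vv=np.meshgrid(np.arange(350,412),np.arange(175,240));U=np.c_[uu.ravel(),vv.ravel()]
P=world('top',t['d'],U);C=t['im'][U[:,1],U[:,0]].astype(int)
k=(C.max(1)<40)&(P[:,2]<.02)
print('base',k.sum(),cv2.minAreaRect((P[k][:,:2]*1000).astype(np.float32)),P[k].mean(0),np.percentile(P[k],[1,99],axis=0))
k=(P[:,2]>.02)
for p,c in list(zip(P[k].round(3),C[k]))[::14]:print(p,c)
E
```

```text
top 496 [ 0.49503675 -0.08370264  0.00680508] [ 0.51889698 -0.00408975  0.16126979] [ 0.5039012  -0.04464089  0.15049882]
toppts 260 ((506.6919250488281, -42.5093879699707), (76.62421417236328, 12.421751022338867), 79.89154815673828) [ 0.50677881 -0.04125044  0.15651127]
((505.8771057128906, -42.33658218383789), (76.70630645751953, 13.175585746765137), 79.03094482421875)
(array([  7,  34,  26,  31,  30,  35,  22,  22,  23, 266]), array([0.00680508, 0.02225155, 0.03769802, 0.05314449, 0.06859096,
       0.08403744, 0.09948391, 0.11493038, 0.13037685, 0.14582332,
       0.16126979]))
side 319 [ 0.49573941 -0.08664633  0.01255467] [ 0.51747189 -0.00935586  0.15954538] [ 0.50217666 -0.08144559  0.11437255]
base 98 ((491.09844970703125, -218.91104125976562), (117.17505645751953, 46.533817291259766), 49.639556884765625) [ 0.50007256 -0.20673377  0.00817585] [[ 0.46033097 -0.26922344  0.00352335]
 [ 0.54485123 -0.18610066  0.01948281]]
[ 0.388 -0.043  1.079] [146 142 146]
[ 0.546 -0.245  0.038] [97 95 99]
[ 0.543 -0.204  0.043] [119 118 121]
[ 0.543 -0.233  0.046] [137 135 138]
[ 0.543 -0.2
[... 1990 characters left out ...]
106] [52 51 52]
[ 0.489 -0.234  0.101] [76 75 77]
[ 0.489 -0.261  0.106] [138 137 138]
[ 0.487 -0.216  0.105] [120 119 121]
[ 0.487 -0.242  0.109] [126 124 127]
[ 0.484 -0.197  0.107] [132 132 133]
[ 0.484 -0.223  0.112] [181 180 184]
[ 0.485 -0.249  0.113] [193 190 195]
[ 0.482 -0.205  0.112] [201 199 203]
[ 0.482 -0.232  0.112] [205 201 208]
[ 0.483 -0.259  0.115] [211 207 213]
[ 0.48  -0.213  0.111] [201 199 204]
[ 0.481 -0.24   0.111] [169 168 172]
[ 0.482 -0.219  0.067] [140 137 141]
[ 0.483 -0.248  0.065] [110 110 111]
[ 0.48  -0.217  0.067] [64 64 66]
[ 0.481 -0.245  0.065] [52 52 55]
[ 0.479 -0.22   0.059] [33 31 34]
[ 0.481 -0.252  0.044] [38 36 37]
[ 0.48  -0.232  0.028] [28 30 32]
```

View pics/crop.png

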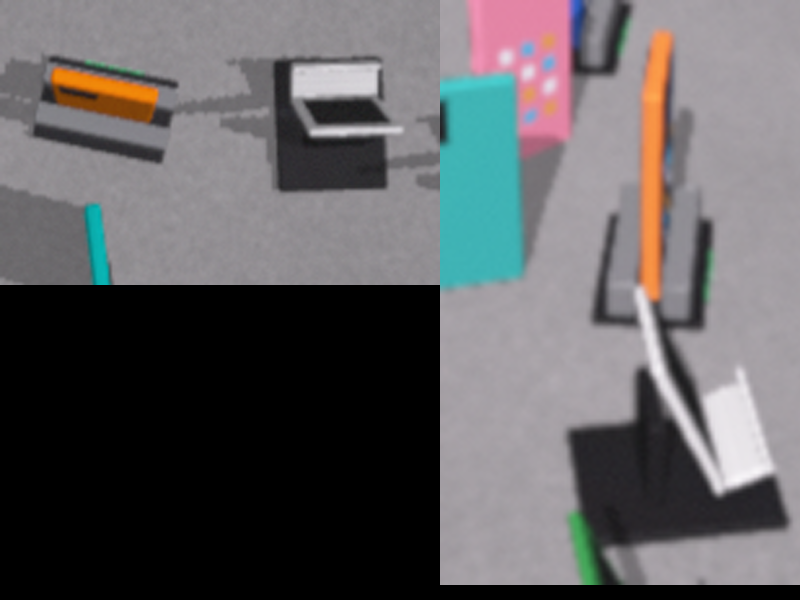

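The crop confirms the orange case, with its camera patch on the −x side, so the screen faces +x. The stand has a white tray and lip on +x and its backrest leaning to −x. Next I fit the stand's yaw and origin.

```bash
python3 - <<'E'
from h import *
t=np.load('a_top.npz')
uu,vv=np.meshgrid(np.arange(345,412),np.arange(175,240));U=np.c_[uu.ravel(),vv.ravel()]
P=world('top',t['d'],U);C=t['im'][U[:,1],U[:,0]].astype(int);ok=P[:,2]<.5
P=P[ok];C=C[ok];U=U[ok]
k=(C.max(1)<60)&(P[:,2]>.05)&(P[:,2]<.1)&(P[:,0]>.487)
Q=P[k];c=Q.mean(0);n=np.linalg.svd(Q-c)[2][2];n*=np.sign(n[0])
print('backrest',k.sum(),c,n,'lean',np.degrees(np.arcsin(n[2])),'yaw',np.degrees(np.arctan2(n[1],n[0])))
# base: dark pixels on base plane
W=world('top',None,U,.008);k=(C.max(1)<50)&(P[:,2]<.016)&(abs(P[:,2]-.008)<.012)
for nm,k2 in(('base',k),):
    print(nm,k2.sum(),cv2.minAreaRect((W[k2][:,:2]*1000).astype(np.float32)))
im=(t['im'].max(2)<50).astype(np.uint8);
# left/bottom base edges: lines
L=[(min(u for u in range(345,375) if im[v,u]),v) for v in range(187,230)]
B=[(u,max(v for v in range(215,240) if im[v,u])+1) for u in range(361,396)]
for e,nm in((L,'left'),(B,'bottom')):
    w=world('top',None,np.array(e)+[-.0,-.0],.008)
    vx,vy,x0,y0=cv2.fitLine((w[:,:2]).astype(np.float32),cv2.DIST_HUBER,0,.001,.001).ravel();print(nm,np.degrees(np.arctan2(vy,vx)),x0,y0)
k=(C.min(1)>170)&(P[:,2]>.1);r=cv2.minAreaRect((P[k][:,:2]*1000).astype(np.float32));print('top edge',k.sum(),r,P[k].mean(0))
k=(C.min(1)>170)&(P[:,2]<.045)&(P[:,0]>.51);r=cv2.minAreaRect((P[k][:,:2]*1000).astype(np.float32));print('tray',k.sum(),r,P[k].mean(0))
E
```

```text
backrest 197 [ 0.5006339  -0.22913496  0.07601439] [0.92611942 0.04018847 0.37508359] lean 22.029479415149307 yaw 2.484761571343545
base 655 ((497.4530029296875, -228.86178588867188), (103.9728775024414, 86.8237075805664), 2.6784896850585938)
left 3.3934186 0.50340617 -0.18621133
bottom -88.996895 0.44503346 -0.22986007
top edge 85 ((482.5242919921875, -231.46859741210938), (4.5038676261901855, 67.63219451904297), 1.3831629753112793) [ 0.48254404 -0.23014975  0.1116729 ]
tray 331 ((528.2960205078125, -228.82958984375), (20.903581619262695, 67.92807006835938), 3.31699800491333) [ 0.52883558 -0.22884412  0.0335397 ]
```

```bash
python3 -m crank '[[[8.5,3,-6,0,0,0,-9.5],[8.5,3,-6,0,0,0,-9.5],[8.5,3,-6,0,0,0,-9.5],[8.5,3,-6,0,0,0,-9.5],[8.5,3,-6,0,0,0,-9.5],[8.5,3,-6,0,0,0,-9.5],[8.5,2,-6,0,0,0,-9.5],[8.5,2,-6,0,0,0,-7.5],[8.5,1,-6,0,0,0,0],[8.5,0.2,-6.2,0,0,0,0],[8.5,0,0,0,0,0,0],[8.5,0,0,0,0,0,0]]]'
```

```text
clock: 1.6
position: [0.4941, -0.0143, 0.2311]
ee_rot: [0.767, 0.642, -0.0, -0.0]
ft_force: [0.5, -0.4, 0.0]
grip_width: 0.997
grasp_force: 0.0
```

```bash
python3 -m crank '[[[6,0.6,-1.4,0,0,0,0],[6,0.6,-1.4,0,0,0,0],[6,0,0,-2.5,0,0,0],[6,0,0,-2.5,0,0,0],[6,0,0,-2.5,0,0,0],[6,0,0,-2,0,0,0],[6,0,0,-1.6,0,0,0],[6,0,0,-0.8,0,0,0],[6,0,0,0,0,0,0],[6,0,0,0,0,0,0]]]'; python3 -c "
from h import *
shot('side','b')"
```

```text
clock: 2.85
position: [0.5068, -0.0428, 0.113]
ee_rot: [0.767, 0.642, 0.0, 0.0]
ft_force: [0.2, -0.1, 0.3]
grip_width: 0.703
grasp_force: 0.0
```

View pics/b_side.png

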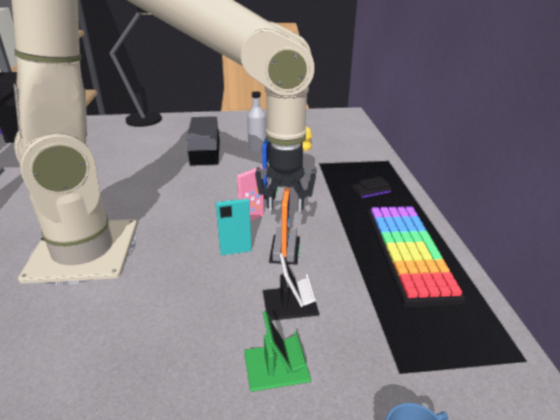

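The gripper straddles the orange phone's top at (286,195), with the two fingers evenly either side of it. I close and lift.

```bash
python3 -m crank '[[[0.5,0,0,0,0,0,0],[0.5,0,0,0,0,0,0],[0.5,0,0,0,0,0,0],[0.5,0,0,0,0,0,0],[0.5,0,0,0,0,0,0],[0.5,0,0,0,0,0,0],[0.5,0,0,0,0,0,0],[0.5,0,0,0,0,0,0],[0.5,0,0,0.5,0,0,0],[0.5,0,0,1,0,0,0],[0.5,0,0,1.5,0,0,0],[0.5,0,0,2,0,0,0],[0.5,0,0,3,0,0,0],[0.5,0,0,3,0,0,0],[0.5,0,0,3,0,0,0],[0.5,0,0,2,0,0,0],[0.5,0,0,0,0,0,0],[0.5,0,0,0,0,0,0]]]' 50
```

```text
clock: 5.15
position: [0.5057, -0.0427, 0.2716]
ee_rot: [0.767, 0.642, -0.001, -0.0]
ft_force: [0.3, 0.1, -2.2]
grip_width: 0.13
grasp_force: 49.2
```

```bash
python3 -m crank '[[[0.5,0,-1,0,0,0,2],[0.5,-0.3,-2,0,0,0,3],[0.5,-0.3,-3,0,0,0,3],[0.5,-0.5,-3,0,0,0,3],[0.5,-0.5,-3,0,0,0,1.6],[0.5,-0.5,-3,0,0.1,-3,0],[0.5,-0.5,-2,0,0.15,-4,0],[0.5,-0.4,-1.3,0,0.2,-4,0],[0.5,-0.2,-0.5,0,0.2,-4,0],[0.5,0,0,-0.5,0.15,-4,0],[0.5,0,0,-1,0.1,-3,0],[0.5,0,0,-1.5,0,0,0],[0.5,0,0,-1.5,0,0,0],[0.5,0,0,-0.7,0,0,0],[0.5,0,0,0,0,0,0],[0.5,0,0,0,0,0,0],[0.5,0,0,0,0,0,0]]]'
cat > m.py <<'E'
from h import *
import sys
from scipy.spatial.transform import Rotation as R
tag=sys.argv[1]
o=manip.get_obs();M=R.from_quat(o['ee_rot']).as_matrix();print('tcp',o['position'],'\n',M.round(3))
for n in('top','side'):
    im,d=shot(n,tag)
    m=cv2.inRange(cv2.cvtColor(im,cv2.COLOR_RGB2HSV),(5,150,80),(16,255,255))
    m[:150]=0;m[:,420:]=0
    if n=='side': m[:,:240]=0;m[:,340:]=0
    N,L,S,_=cv2.connectedComponentsWithStats(m);i=1+S[1:,4].argmax();print(n,S[i])
    v,u=np.nonzero(L==i);P=world(n,d,np.c_[u,v]);P=P[(d[v,u]>0)&(P[:,2]>0)&(P[:,2]<.4)]
    yaw=np.radians(2.4);ex=np.array([np.cos(yaw),np.sin(yaw),0]);ey=np.array([-np.sin(yaw),np.cos(yaw),0])
    l=P-[.4985,-.2295,0];a=np.radians(22);lx=l@ex;lz=l[:,2]
    up=-np.sin(a)*(lx-.02)+np.cos(a)*(lz-.03);nn=np.cos(a)*(lx-.02)+np.sin(a)*(lz-.03)
    Q=np.c_[nn,l@ey,up]*1000
    print('stand frame mm (normal,y,up) pct 1,10,50,90,99\n',np.percentile(Q,[1,10,50,90,99],axis=0).round(1))
    c=Q.mean(0);w=np.linalg.svd(Q-c,full_matrices=False)[2];print('axes',w.round(3).tolist())
E
python3 m.py c; python3 - <<'E'
import cv2,numpy as np
a=cv2.imread('pics/c_top.png')[150:260,330:440];b=cv2.imread('pics/c_side.png')[150:330,220:360]
cv2.imwrite('pics/cc.png',np.hstack([cv2.resize(a,(400,400)),cv2.resize(b,(311,400))]))
E
```

```text
clock: 7.28
position: [0.4746, -0.2309, 0.2208]
ee_rot: [0.679, 0.709, 0.138, 0.133]
ft_force: [0.4, 0.8, -2.5]
grip_width: 0.136
grasp_force: 49.1
tcp [ 0.47463001 -0.23090105  0.22082481] 
 [[-0.043  0.926  0.375]
 [ 0.999  0.04   0.015]
 [-0.001  0.376 -0.927]]
top [368 192  31  29 281]
stand frame mm (normal,y,up) pct 1,10,50,90,99
 [[-54.3 -29.5  -5.6]
 [ 26.1  15.1 100. ]
 [ 33.4  34.9 214.6]
 [ 36.8  38.9 239. ]
 [ 37.6  39.3 241.2]]
axes [[-0.23, -0.099, -0.968], [0.71, 0.663, -0.236], [-0.665, 0.742, 0.082]]
side [265 190  39  80 552]
stand frame mm (normal,y,up) pct 1,10,50,90,99
 [[ 23.  -42.5  91.8]
 [ 26.9 -41.4 113.7]
 [ 31.7 -39.5 191.3]
 [ 36.2  -0.8 238.7]
 [ 37.6  30.6 240.4]]
axes [[-0.042, 0.151, -0.988], [0.107, -0.982, -0.154], [-0.993, -0.113, 0.025]]
```

View pics/cc.png

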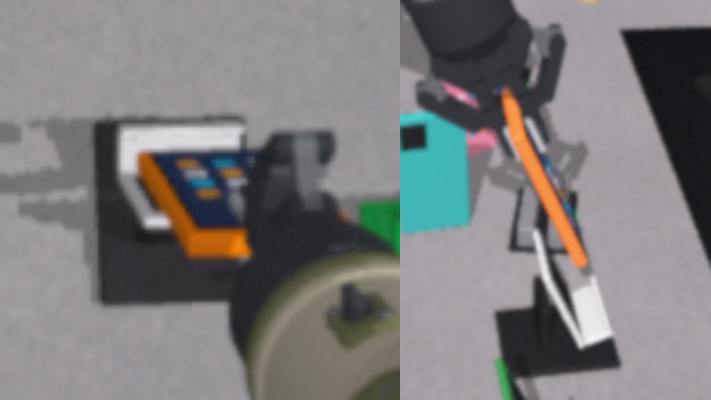

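The phone is held screen outward, about parallel to the backrest, and hangs above the tray. I check its pitch relative to the stand from the side-edge points.

```bash
python3 - <<'E'
from h import *
f=np.load('c_side.npz');im,d=f['im'],f['d']
m=cv2.inRange(cv2.cvtColor(im,cv2.COLOR_RGB2HSV),(5,150,80),(16,255,255));m[:150]=0;m[270:]=0;m[:,:240]=0;m[:,340:]=0
v,u=np.nonzero(m);P=world('side',d,np.c_[u,v])
yaw=np.radians(2.4);ex=np.array([np.cos(yaw),np.sin(yaw),0]);ey=np.array([-np.sin(yaw),np.cos(yaw),0])
l=P-[.4985,-.2295,0];a=np.radians(22);lx=l@ex;lz=l[:,2]
Q=np.c_[np.cos(a)*(lx-.02)+np.sin(a)*(lz-.03),l@ey,-np.sin(a)*(lx-.02)+np.cos(a)*(lz-.03)]*1000
Q=Q[(abs(Q[:,1]+40)<4)]
for h in range(85,245,15):
    q=Q[(Q[:,2]>=h)&(Q[:,2]<h+15)]
    if len(q):print(h,len(q),q.min(0).round(1),q.max(0).round(1),q.mean(0).round(1))
E
```

```text
85 16 [ 27.5 -42.6  91.3] [ 36.4 -37.3  99.6] [ 32.1 -40.1  95.9]
100 33 [ 25.1 -42.3 100.2] [ 36.7 -37.  115. ] [ 31.5 -40.3 107.8]
115 39 [ 25.  -42.5 115.5] [ 36.6 -36.5 129.6] [ 31.4 -40.1 122.1]
130 32 [ 26.9 -42.8 130.7] [ 36.8 -38.6 144.2] [ 31.4 -40.2 137.3]
145 45 [ 25.2 -42.4 145.1] [ 36.6 -36.5 159.9] [ 31.4 -40.  152.6]
160 39 [ 25.2 -42.3 161.3] [ 36.6 -37.6 174.8] [ 30.6 -40.4 168.3]
175 44 [ 26.  -42.  175.1] [ 36.4 -36.3 189.7] [ 31.6 -39.8 182.5]
190 39 [ 26.  -42.3 190.2] [ 36.3 -36.3 203.8] [ 31.3 -39.9 197.1]
205 48 [ 26.2 -42.9 205. ] [ 36.9 -36.1 219.6] [ 31.8 -40.  211.9]
220 44 [ 27.  -42.7 220.3] [ 36.8 -36.3 234.9] [ 32.  -39.9 227.6]
235 15 [ 27.5 -42.9 235.1] [ 35.9 -37.  239.3] [ 31.2 -39.5 237.5]
```

```bash
python3 -m crank '[[[0.5,-0.6,0,-0.25,0,0,0],[0.5,-0.6,0,-0.25,0,0,0],[0.5,-0.65,0,-0.25,0,0,0],[0.5,0.3,0,-0.74,0,0,0],[0.5,0.6,0.05,-1.48,0,0,0],[0.5,0.6,0.05,-1.48,0,0,0],[0.5,0.6,0,-1.48,0,0,0],[0.5,0.45,0,-1.1,0,0,0],[0.5,0.3,0,-0.75,0,0,0],[0.5,0.15,0,-0.37,0,0,0],[0.5,0,0,0,0,0,0],[0.5,0,0,0,0,0,0],[0.5,0,0,0,0,0,0]]]'; python3 m.py d
```

```text
clock: 9.0
position: [0.4859, -0.2299, 0.1392]
ee_rot: [0.679, 0.709, 0.138, 0.133]
ft_force: [0.6, 0.3, -2.5]
grip_width: 0.136
grasp_force: 49.1
tcp [ 0.4859454  -0.22987696  0.13920662] 
 [[-0.043  0.926  0.375]
 [ 0.999  0.04   0.015]
 [-0.001  0.376 -0.927]]
top [361 191  27  27 232]
stand frame mm (normal,y,up) pct 1,10,50,90,99
 [[-47.6  -9.2  -7.9]
 [  6.1  15.8  26.9]
 [ 13.4  35.5 138.5]
 [ 17.   39.5 158.9]
 [ 20.1  39.8 183. ]]
axes [[-0.146, -0.017, -0.989], [0.748, 0.652, -0.122], [-0.647, 0.758, 0.083]]
side [273 227  35  72 479]
stand frame mm (normal,y,up) pct 1,10,50,90,99
 [[  4.4 -42.   17.3]
 [  6.9 -40.7  39.3]
 [ 11.6 -38.7 114. ]
 [ 16.2  -4.8 158.8]
 [ 18.6  22.2 174.6]]
axes [[-0.004, -0.197, -0.98], [-0.043, 0.979, -0.197], [0.999, 0.042, -0.013]]
```

```bash
python3 -m crank '[[[0.5,0.1,0,-0.25,0,0,0],[0.5,0.1,0,-0.25,0,0,0],[0.5,0.07,0,-0.18,0,0,0],[0.5,0,0,0,0,0,0],[0.5,0,0,0,0,0,0]]]'; python3 -m crank '[[[0.5,0.03,0,-0.08,0,0,0],[0.5,0,0,0,0,0,0],[0.5,0,0,0,0,0,0]]]'
```

```text
clock: 9.72
position: [0.4885, -0.2298, 0.132]
ee_rot: [0.679, 0.709, 0.138, 0.132]
ft_force: [0.7, 0.9, -2.2]
grip_width: 0.137
grasp_force: 49.1
clock: 10.1
position: [0.4889, -0.2298, 0.1313]
ee_rot: [0.679, 0.709, 0.138, 0.132]
ft_force: [0.7, 0.4, -1.7]
grip_width: 0.135
grasp_force: 49.1
```

```bash
python3 -m crank '[[[0.5,0.03,0,-0.08,0,0,0],[0.5,0,0,0,0,0,0],[0.5,0,0,0,0,0,0]]]'; python3 -m crank '[[[0.5,0.03,0,-0.07,0,0,0],[0.5,0,0,0,0,0,0],[0.5,0,0,0,0,0,0]]]'
```

```text
clock: 10.48
position: [0.4893, -0.2302, 0.131]
ee_rot: [0.679, 0.709, 0.138, 0.133]
ft_force: [-5.8, -0.0, 7.5]
grip_width: 0.134
grasp_force: 50.7
clock: 10.85
position: [0.4897, -0.2303, 0.1311]
ee_rot: [0.679, 0.709, 0.138, 0.133]
ft_force: [-14.3, 4.1, 21.6]
grip_width: 0.131
grasp_force: 53.1
```

Foot contact is felt. I ease off and move back to the backrest.

```bash
python3 -m crank '[[[0.5,-0.04,0,0.11,0,0,0],[0.5,0,0,0,0,0,0],[0.5,-0.1,0,-0.04,0,0,0],[0.5,-0.1,0,-0.04,0,0,0],[0.5,-0.1,0,-0.04,0,0,0],[0.5,0,0,0,0,0,0],[0.5,0,0,0,0,0,0]]]'; python3 -m crank '[[[0.5,-0.09,0,-0.04,0,0,0],[0.5,0,0,0,0,0,0],[0.5,0,0,0,0,0,0]]]';python3 -m crank '[[[0.5,-0.09,0,-0.04,0,0,0],[0.5,0,0,0,0,0,0],[0.5,0,0,0,0,0,0]]]'
```

```text
clock: 11.72
position: [0.4861, -0.2298, 0.1297]
ee_rot: [0.679, 0.709, 0.138, 0.133]
ft_force: [-1.7, -0.6, 2.6]
grip_width: 0.139
grasp_force: 49.8
clock: 12.1
position: [0.4853, -0.2299, 0.1294]
ee_rot: [0.679, 0.709, 0.138, 0.133]
ft_force: [0.9, -0.2, 4.0]
grip_width: 0.133
grasp_force: 49.8
clock: 12.48
position: [0.4847, -0.2298, 0.1292]
ee_rot: [0.679, 0.709, 0.138, 0.133]
ft_force: [3.2, 0.4, 3.6]
grip_width: 0.136
grasp_force: 49.5
```

```bash
python3 -m crank '[[[0.5,-0.05,0,-0.02,0,0,0],[0.5,0,0,0,0,0,0],[0.5,0,0,0,0,0,0]]]'; python3 m.py e; python3 - <<'E'
import cv2,numpy as np
a=cv2.imread('pics/e_top.png')[150:260,330:440];b=cv2.imread('pics/e_side.png')[170:350,220:360]
cv2.imwrite('pics/ee.png',np.hstack([cv2.resize(a,(400,400)),cv2.resize(b,(389,500))[100:]]))
E
```

```text
clock: 12.85
position: [0.4846, -0.2298, 0.1292]
ee_rot: [0.679, 0.709, 0.138, 0.133]
ft_force: [8.2, -1.8, 1.9]
grip_width: 0.133
grasp_force: 49.3
tcp [ 0.4846045  -0.2298159   0.12917427] 
 [[-0.044  0.926  0.376]
 [ 0.999  0.041  0.015]
 [-0.002  0.376 -0.926]]
top [360 192  27  28 233]
stand frame mm (normal,y,up) pct 1,10,50,90,99
 [[-48.8  10.5 -20.3]
 [ -2.7  19.1  15.2]
 [  7.9  35.3 128.2]
 [ 12.   39.7 150.2]
 [ 13.2  39.9 153.8]]
axes [[0.095, -0.023, 0.995], [0.792, 0.607, -0.061], [-0.602, 0.795, 0.076]]
side [272 231  35  72 433]
stand frame mm (normal,y,up) pct 1,10,50,90,99
 [[  0.4 -41.9   8.6]
 [  3.  -40.5  30. ]
 [  7.4 -38.5 113.1]
 [ 11.5  -1.8 150.4]
 [ 13.4  20.2 170.2]]
axes [[-0.01, 0.2, 0.98], [0.034, -0.979, 0.2], [-0.999, -0.035, -0.003]]
```

View pics/ee.png

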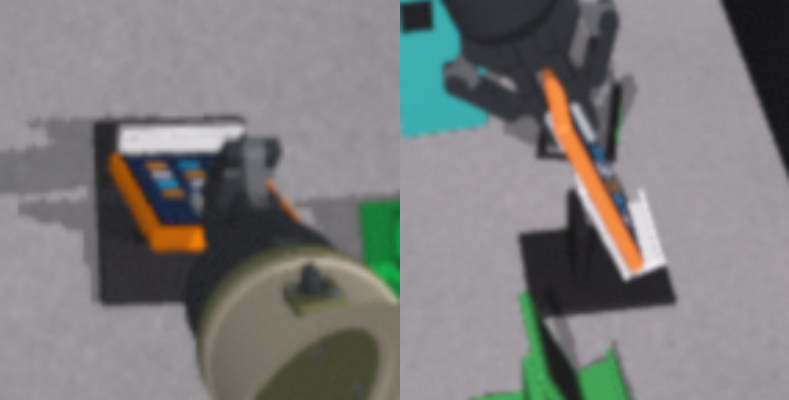

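The phone sits on the tray and against the backrest, and the TCP is at the computed target. I release and withdraw along the tool axis.

```bash
python3 -m crank '[[[0.7,0.03,0,0.01,0,0,0],[1.2,0,0,0,0,0,0],[1.5,0,0,0,0,0,0],[2,0,0,0,0,0,0],[2.5,0,0,0,0,0,0],[3.2,0,0,0,0,0,0],[4,0,0,0,0,0,0],[4,0,0,0,0,0,0],[4,0,0,0,0,0,0],[4,-0.2,0,0.5,0,0,0],[4,-0.4,0,1,0,0,0],[4,-0.8,0,2,0,0,0],[4,-0.8,0,2,0,0,0],[4,-1.2,0,3,0,0,0],[4,-1.2,0,3,0,0,0],[4,-1.2,0,3,0,0,0],[4,-1.2,0,3,0,0,0],[4,0,0,0,0,0,0],[4,0,0,0,0,0,0]]]' 20; python3 m.py f; python3 - <<'E'
import cv2,numpy as np
a=cv2.imread('pics/f_top.png')[150:260,330:440];b=cv2.imread('pics/f_side.png')[100:340,200:400]
cv2.imwrite('pics/ff.png',np.hstack([cv2.resize(a,(400,400)),cv2.resize(b,(333,400))]))
E
```

```text
clock: 15.32
position: [0.4138, -0.2298, 0.3034]
ee_rot: [0.679, 0.709, 0.138, 0.132]
ft_force: [-0.1, 0.1, -0.9]
grip_width: 0.47
grasp_force: 0.0
tcp [ 0.4138393  -0.22980782  0.30335952] 
 [[-0.043  0.926  0.375]
 [ 0.999  0.04   0.015]
 [-0.001  0.375 -0.927]]
top [360 192  55  28 446]
stand frame mm (normal,y,up) pct 1,10,50,90,99
 [[-5.070e+01 -3.670e+01 -1.860e+01]
 [ 1.000e-01 -2.990e+01  1.330e+01]
 [ 7.700e+00  1.370e+01  1.473e+02]
 [ 1.180e+01  3.910e+01  1.507e+02]
 [ 1.300e+01  3.990e+01  1.526e+02]]
axes [[-0.166, 0.121, -0.979], [0.237, 0.968, 0.079], [-0.957, 0.218, 0.189]]
side [272 230  35  73 457]
stand frame mm (normal,y,up) pct 1,10,50,90,99
 [[  0.5 -42.2   7.8]
 [  3.  -40.9  31.7]
 [  7.5 -38.4 119. ]
 [ 11.5   8.2 150. ]
 [ 12.4  31.9 151.2]]
axes [[-0.009, 0.245, 0.969], [0.063, -0.967, 0.245], [0.998, 0.063, -0.007]]
```

View pics/ff.png

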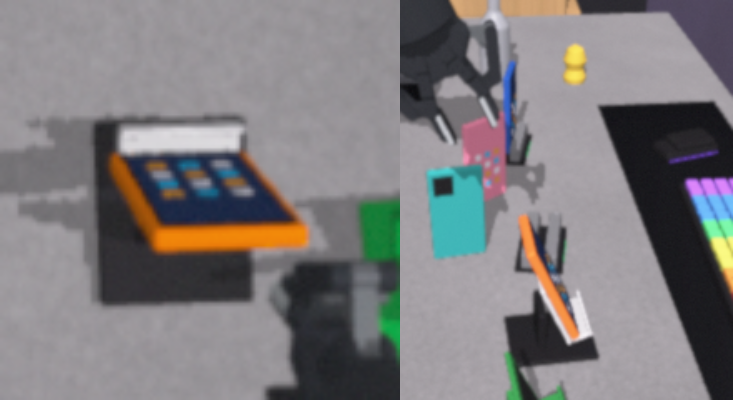

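The phone leans on the stand screen outward, centred and square, the gripper is clear, and the blue phone still stands in its dock.

```bash
python3 -c "
from workcell import job
print(job.hand_in())"
```

```text
the job is handed in; nothing more can be done
None
```

The orange phone is leaning on the aluminium stand, foot on the tray, screen outward, centred to about 1 mm and square; the gripper is clear, the blue phone still stands in its dock, and the job was handed in at about 15 s.

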